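# Store the round printing block behind the spring gate

## Task

Put the round printing block away in the keeping bay: with its handle standing up in the slot, use the block to push the spring gate open and slide it in under the clear covers until it bears fully home against the stop inside, gently, without ramming it (keep the push under about 10 newtons). Then leave it there, flat on the bay's floor, with the gate swung shut behind it, and do not disturb the square block, the jar or the brush.

Things in the scene. Friction and masses are not known exactly. Their poses are not given: they have to be found in the camera images.
- round_center (a point): Centre of the round printing block, on its axis, 52 mm above its underside. Dark wooden disc 66 mm in diameter, 24 mm thick; on its middle a pale paddle handle 36 mm long (block's x), 22 mm wide (block's y), reaching 104 mm above the underside. z up. 0.24 to 0.39 kg. Starts upright on the table.
- bay: The keeping bay, fixed to the table. Origin: centre of its mouth at table level; x leads into the bay, y left, z up. Grey floor plate 6 mm thick, 120 mm wide, from x = -98 mm (open apron before the mouth) to 202 mm. Plywood walls 10 mm thick, inner faces at y = +-50 mm, run from the mouth to the rear. The block must never press on walls, covers, gate or stop with more than 12 N.
- bay_slot (a point): Middle of the slot between the bay's two clear cover plates, at the mouth, level with their tops (42 mm above the table; underside 38 mm, so 32 mm of room over the floor plate). The slot is 36 mm wide, along the bay's y = 0, open at the mouth and running to the rear wall: the handle stands up through it. Axes as the bay's.
- bay_rear (a point): Inner face of the closed rear wall, x = 204 mm in the bay. Before it a flat steel stop lies across the bay, 90 mm wide, 7 to 21 mm above the table, on a stiff rubber mount (gives 1 mm per 7 N). The stop's face is set anew each time, between x = 154 and 172 mm in the bay; its place is not reported and must be felt with the block.
- gate (a joint): Spring gate across the mouth: upright aluminium flap, 90 mm wide, 9 to 36 mm above the table, hinged at y = -50 mm of the bay, opens inwards only. Rad: 0 shut, at most 1.6. Spring 0.06 Nm shut plus 0.10 Nm per rad: 2 to 5 N on a block pushing through. It slips past and swings shut behind a block at y = 0 once the block's axis is beyond about x = 116 mm in the bay.
- pad (a joint): Steel feeler pad 36 mm wide in the stop, 23 to 30 mm above the table, standing 5 mm proud of the stop's face on a weak spring (under 0.5 N). Metres: 0 = free, about 0.005 = pushed level with the stop's face: the block is fully home. Released flat on the floor, the block stays there by its own friction.
- square_center (a point): Bystander: another printing block with the same handle, but a rectangular base 84 x 70 x 24 mm; the point is 52 mm above its underside. Leave alone.
- jar: Bystander: amber glass jar with steel lid, 68 mm in diameter, 85 mm high; origin under its centre. Leave alone.
- brush: Bystander: a flat brush lying on the table, origin at its underside. Leave alone.

How it is judged:
On the way, in this order (a step that is already met when the one before it is completed fails the run):
1. the gate is held open by the block passing through the mouth (value of joint gate above 0.5 rad and x of round_center in the frame of bay between -0.03 and 0.11 m and z of round_center in the frame of bay below 0.07 m), for 0.2 s.
2. the block is fully home: the feeler pad is pushed in and the gate has swung shut (value of joint pad above 0.0035 m and value of joint gate below 0.06 rad), for 0.2 s.
At the end, for the whole second after the job is handed in: The round block stands flat (within 4 mm of height and 0.06 rad) and still on the bay's floor, its axis more than 112 mm beyond the mouth, home against the stop within 1.5 mm (feeler pad pushed in more than 3.5 of 5 mm), released, and the gate is shut (under 0.06 rad) (all of step 2 and x of round_center in the frame of bay above 0.112 m and z of round_center in the frame of bay below 0.062 m and angle between round_center's own z axis and vertical below 0.06 rad and linear speed of round_block below 0.02 m/s); the robot touches nothing.
It fails at once if the block presses on the bay's walls, covers, gate or stop with more than 12 N (contact force between round_block and bay above 12 N).
It fails at once if the square block, the jar or the brush is moved by more than 20 mm (distance of any of square_center, jar, brush from where it was at the start of the episode above 0.02 m).
It also fails if it takes over 53 s, if anything falls off the work surface, if the arm or the gripper's body presses on something with over 40 N, if the wrist force passes 120 N, or if a joint passes its speed limit or range.

## Robot

A 7-joint arm with a two-finger parallel gripper is mounted at the origin on the work surface. World frame = base frame: x ahead of the robot, y to its left, z up, the work surface at z = 0. Lengths are in m, angles in rad, forces in N, time in s.
With the tool pointing down it reaches from about 0.425 to 1.025 m from the base axis. Payload 3.6 kg.
Tool frame: the origin (TCP) lies at the very end of the fingers, on their centre line; the grasp point (between the pads) lies 19 mm behind it; z points along the fingers, y is the line along which they close (so a half turn about z gives the same grasp; the last joint's range is limited). The gripper opens to 85 mm and grips with 20 to 120 N. Pads are 22 mm wide; open, the fingers measure 114 mm over their backs; the gripper's body (76 mm by 85 mm) begins 54 mm behind the grasp point. The pads swing forward as they close: fully open they stand 13 mm farther back than shut.
Start: joints at [-1.387, 0.591, 0.048, 1.609, -0.033, 0.943, -0.034], TCP at [0.198, 0.697, 0.231] pointing down, gripper open.
Joint ranges: [-2.69, 2.69], [-0.47, 2.24], [-1.27, 1.36], [0.19, 2.51], [-1.53, 4.68], [0.08, 2.07], [-3.09, 3.09]. Speed limits (rad/s): [2.57, 2.57, 3.14, 3.14, 3.14, 3.14, 3.14].

## Interface

Orientations are given as [roll, pitch, yaw] about the fixed x, y, z axes, in that order (R = Rz(yaw) Ry(pitch) Rx(roll)).
In Python, from plant import robot gives the robot as it stands. Calls block until the motion is done:
- robot.goto(position, orientation): joint-space move of the TCP to a pose.
- robot.servo_line(position, velocity=0.15, attitude=None): straight line of the TCP; attitude=None keeps the orientation; velocity is the mean speed in m/s.
- robot.set_joints(angles): joint-space move.
- robot.gripper_to(opening, force=None): finger opening in m; force is the grip in N (None keeps the last); returns when the fingers have stopped.
- robot.dwell(seconds).
- robot.ik(position, orientation): joint angles nearest the present ones, or None.
- robot.read_camera(name): name is "scene" or "top"; returns a dict with "image" (480x640x3 uint8, blue, green, red), "camera_matrix" (3x3 intrinsics, pixels), "view" (4x4, takes a point from world to camera coordinates). Camera axes: x right, y up, looking along -z (the intrinsics and any distortion apply to the point x, -y, -z); pixel columns grow to the right and rows downward; lengths in m; the calibration is good to about 2 mm. A picture is of the moment at which its call begins. There is no depth.
A pose or a line that the arm cannot do raises robot.PlanningError and nothing moves.
- robot.job_done(): hands the job in; it is judged then, once.
Readings, each from a call of its own:
- robot.read_t(): time.
- robot.read_q(): joint angles.
- robot.read_qvel(): joint speeds.
- robot.read_effort(): joint torques, N m.
- robot.read_tool_pos(): TCP position.
- robot.read_tool_rot(): TCP orientation.
- robot.read_ft_force(): force on the tool from outside, world axes, zero at the start.
- robot.read_wrist_torque(): the same for the moment, N m.
- robot.read_width(): finger opening in m.
- robot.read_grasp_force(): force on a finger pad.
Only numpy, scipy, OpenCV 4.12 (cv2) and the standard library are available. Lean on these libraries where they do the work, as an engineer would, in place of code of your own. Each camera call takes 0.05 s, during which the arm holds its last target. There are 200 camera calls.

## Working session

There is one attempt and no reset: what is moved stays moved. The work goes in short steps, each a Python script; the robot and the scene stay as the last script left them, time stands still between calls to the robot, and variables do not carry over. Pictures are saved under pics/ and viewed, at most 10 in all, crops included, and the job is handed in when it is done.

```bash
ls; mkdir -p pics
python3 - <<'E'
from plant import robot
import cv2,numpy as np
for n in("scene","top"):
    c=robot.read_camera(n);cv2.imwrite(f"pics/{n}0.png",c["image"]);np.savez(f"pics/{n}0.npz",**c)
    print(c["camera_matrix"],c["view"],c.keys())
print(robot.read_t(),robot.read_tool_pos(),robot.read_tool_rot(),robot.read_ft_force())
E
```

```text
pics
[[485.98614442   0.         321.03465382]
 [  0.         485.98614442 242.85522571]
 [  0.           0.           1.        ]] [[ 0.73754912  0.67528437 -0.00350949 -0.45543648]
 [-0.48584144  0.53423375  0.69177481  0.26121283]
 [ 0.46901961 -0.50851285  0.72210477 -1.31396482]
 [ 0.          0.          0.          1.        ]] dict_keys(['image', 'camera_matrix', 'view'])
[[539.31144958   0.         321.79690792]
 [  0.         539.31144958 240.09753296]
 [  0.           0.           1.        ]] [[-0.00143344 -0.99998145 -0.00592058  0.01182724]
 [ 0.97697753 -0.0026635   0.21332561 -0.60393058]
 [-0.21333742 -0.00547848  0.97696322 -0.94733605]
 [ 0.          0.          0.          1.        ]] dict_keys(['image', 'camera_matrix', 'view'])
0.1 [0.19790937 0.69667179 0.23022532] [-3.13952196e+00  1.23124791e-04  2.86489080e+00] [ 0.18719987 -0.59630921  0.63626505]
```

View pics/scene0.png

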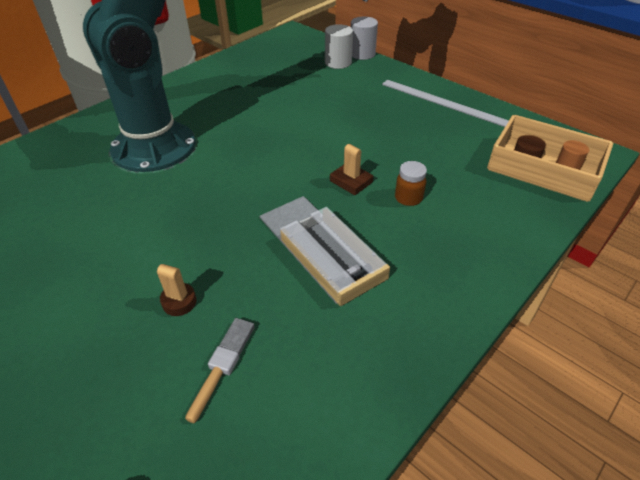

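View pics/top0.png

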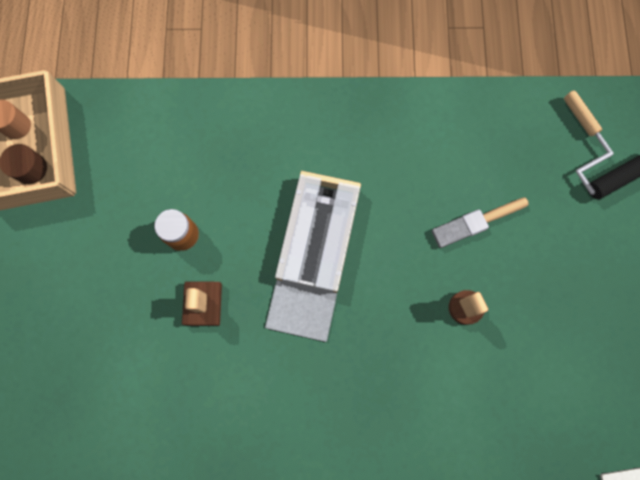

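The scene view shows the round block at (177,290), the bay from its apron (290,212) to its rear (365,285), the square block at (350,170) and the jar at (411,183). The top view has the round block at (468,305), the bay mouth at about (307,288), the rear at (330,180) and the brush at (480,225).

Run:
```python
import cv2,numpy as np
s=cv2.imread("pics/scene0.png");t=cv2.imread("pics/top0.png")
m=np.zeros((600,800,3),np.uint8)
def put(im,x0,y0,w,h,k,X,Y):
    m[Y:Y+h*k,X:X+w*k]=cv2.resize(im[y0:y0+h,x0:x0+w],None,fx=k,fy=k,interpolation=cv2.INTER_CUBIC)
put(t,260,165,110,180,3,0,0); put(s,255,190,140,115,3,340,0)
put(t,440,285,60,45,4,340,350); put(s,150,255,55,62,4,580,350)
cv2.imwrite("pics/m1.png",m)
```

```text
(no output)
```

View pics/m1.png

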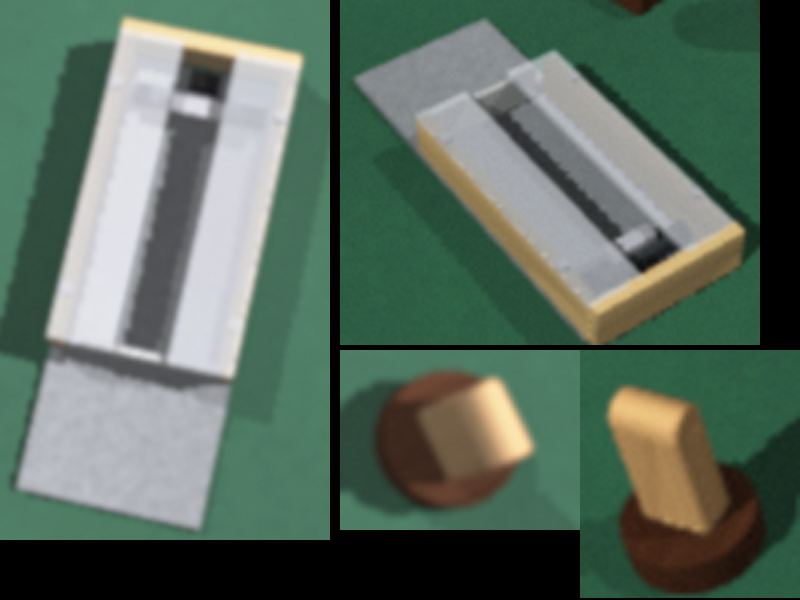

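The montage shows, in full-image pixels: apron front corners in top at (265,327.3) and (327,341), in scene at (260,216) and (304,196). The rear outer top corners are in top at (300.7,171) and (360.7,184.3), in scene at (389,266.7) and (340,293.3). The handle's long axis in the top view runs along about (0.4,0.9).

```bash
cat > h.py <<'E'
import numpy as np,cv2
C={n:dict(np.load(f"pics/{n}0.npz")) for n in("scene","top")}
def ray(n,p):
    c=C[n];K=c["camera_matrix"];R=c["view"][:3,:3];t=c["view"][:3,3]
    p=np.atleast_2d(p).astype(float)
    d=np.c_[(p[:,0]-K[0,2])/K[0,0],-(p[:,1]-K[1,2])/K[1,1],-np.ones(len(p))]
    return -R.T@t,d@R
def plane(n,p,z):
    o,d=ray(n,p);return o+d*((z-o[2])/d[:,2])[:,None]
def tri(a,b):
    o1,d1=ray("scene",a);o2,d2=ray("top",b);d1=d1[0];d2=d2[0]
    s=np.linalg.lstsq(np.c_[d1,-d2],o2-o1,rcond=None)[0]
    x,y=o1+s[0]*d1,o2+s[1]*d2
    return (x+y)/2,np.linalg.norm(x-y)
E
cat > loc.py <<'E'
from h import *
np.set_printoptions(precision=4,suppress=True)
P={}
for k,a,b in[("frontA",(260,216),(265,327.3)),("frontB",(304,196),(327,341))]+[("r1",(389,266.7),(300.7,171)),("r2",(340,293.3),(360.7,184.3))]+[("f1",(304,196),(265,327.3)),("f2",(260,216),(327,341))]:
    P[k]=tri(a,b);print(k,*P[k])
roi={"scene":(150,255,55,65),"top":(440,280,60,50)}
for n in roi:
    x,y,w,h=roi[n];im=C[n]["image"][y:y+h,x:x+w].astype(int);b,g,r=im[...,0],im[...,1],im[...,2]
    tan=((r>125)&(r>g+15)).astype(np.uint8); br=((r>g+8)&(tan==0)).astype(np.uint8)
    for nm,m in(("tan",tan),("brown",br)):
        c=max(cv2.findContours(m,0,cv2.CHAIN_APPROX_NONE)[0],key=cv2.contourArea)[:,0]+[x,y]
        if nm=="brown":
            q=plane(n,c,.012)[:,:2]; print(n,"disc z=.012",cv2.minEnclosingCircle((q*1000).astype(np.float32)),cv2.minEnclosingCircle(c.astype(np.float32)))
        else:
            q=plane(n,c,.09)[:,:2]; print(n,"handle",cv2.minAreaRect((q*1000).astype(np.float32)),cv2.minAreaRect(c.astype(np.float32)),cv2.approxPolyDP(c.reshape(-1,1,2).astype(np.int32),3,True)[:,0].tolist())
E
python3 loc.py
```

```text
frontA [ 0.4188  0.0766 -0.0263] 0.10967004812006076
frontB [0.4556 0.0407 0.0568] 0.1087743736919825
r1 [0.7502 0.0529 0.0401] 0.001590901176953282
r2 [ 0.7224 -0.0644  0.042 ] 0.003910252712922473
f1 [0.4471 0.1224 0.0034] 0.004515941397097124
f2 [0.421  0.0033 0.0041] 0.005221233460669252
scene handle ((503.856201171875, -275.3130187988281), (32.78144836425781, 96.45903015136719), 69.94414520263672) ((168.47171020507812, 281.9359130859375), (37.88924026489258, 19.233463287353516), 80.21759033203125) [[161, 264], [157, 272], [166, 295], [181, 299], [174, 280], [176, 269]]
scene disc z=.012 ((466.9348449707031, -255.38253784179688), 60.12603759765625) ((175.5, 291.5638427734375), 23.5692195892334)
top handle ((483.48394775390625, -267.5798645019531), (38.07154083251953, 21.93133544921875), 25.294160842895508) ((477.9169921875, 302.84429931640625), (22.0, 12.000000953674316), 61.92750930786133) [[473, 293], [468, 297], [476, 312], [486, 311], [480, 294]]
top disc z=.012 ((483.9066162109375, -266.9128723144531), 33.5978889465332) ((466.4230651855469, 307.2115478515625), 17.5585994720459)
```

```bash
cat >> h.py <<'E'
BY=-0.2238; BO=np.array([.5286,.0413]); BX=np.array([np.cos(BY),np.sin(BY)]); BL=np.array([-BX[1],BX[0]])
def bay(x,y,z): return np.r_[BO+BX*x+BL*y,z]
E
python3 - <<'E'
from h import *
from plant import robot
np.set_printoptions(precision=4,suppress=True)
print("handle top",*tri((166.5,269),(478,302.8)))
p=plane("top",(325,199),.027)[0]; print("pad in bay x,y",(p[:2]-BO)@BX,(p[:2]-BO)@BL)
c=np.array([.484,-.267]);pi=np.pi
for y in(.4416,.4416-pi):
    print(robot.ik([*c,.2],[pi,0,y]))
for y in(BY,BY-pi,BY+pi): print(robot.ik(list(bay(-.06,0,.1)),[pi,0,y]))
f=[]
for i in range(6): robot.dwell(.02);f.append(robot.read_ft_force())
print(np.mean(f,0),np.std(f,0),robot.read_t())
E
```

```text
handle top [ 0.4823 -0.266   0.0981] 0.0012355908362368419
pad in bay x,y 0.17113136635099924 0.0010246692870844443
[-0.2518  0.6185  0.9955  2.0539 -0.7022  0.8529  0.0254]
[ 0.0868  0.4507  0.4533  2.0415 -0.2964  0.7117  2.7396]
[-0.5711  0.5574  0.4891  2.278  -0.6288  0.4362 -1.3587]
[-0.2348  0.5038  0.0308  2.264  -0.0407  0.3743  1.1771]
[-0.2348  0.5038  0.0308  2.264  -0.0407  0.3743  1.1771]
[ 0.0565 -0.1417 -0.2012] [0.1276 0.5083 0.4537] 0.2
```

```bash
cat > pick.py <<'E'
from h import *
from plant import robot
np.set_printoptions(precision=4,suppress=True)
c=[.4836,-.267];o=[np.pi,0,.4416-np.pi]
robot.goto([*c,.2],o)
robot.gripper_to(.06,100)
robot.servo_line([*c,.048],.12)
f=robot.read_ft_force()
robot.gripper_to(.0,100)
print(f,robot.read_ft_force(),robot.read_width(),robot.read_grasp_force(),robot.read_tool_pos(),robot.read_tool_rot(),robot.read_t())
robot.servo_line([*c,.12],.12)
f=[]
for i in range(10): robot.dwell(.02);f.append(robot.read_ft_force())
print(np.mean(f,0),robot.read_width())
for n in("scene","top"):
    k=robot.read_camera(n);np.savez(f"pics/{n}1.npz",**k);cv2.imwrite(f"pics/{n}1.png",k["image"])
s=cv2.imread("pics/scene1.png")[150:350,60:260];cv2.imwrite("pics/g1.png",cv2.resize(s,None,fx=2.5,fy=2.5))
print(robot.read_t())
E
python3 pick.py
```

```text
[ 0.5983  0.3579 -1.3594] [ 0.3738 -0.1671  6.1733] 0.020814305392070482 97.41718411445618 [ 0.4841 -0.2672  0.0486] [-3.141   0.0008 -2.6998] 5.9333
[-0.0685  0.0041 -3.4788] 0.020952747651818482
6.95
```

View pics/g1.png

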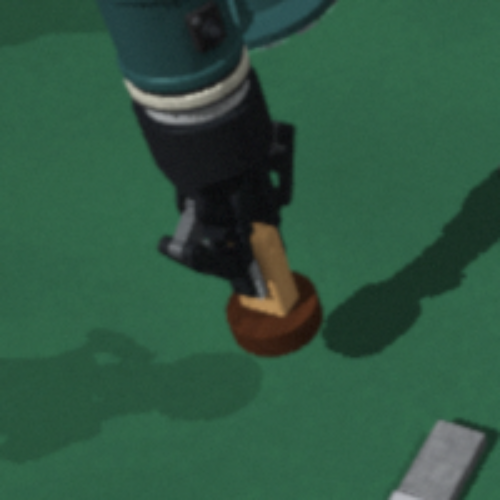

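The block hangs upright, held in the fingers about its handle at crop (270,280), scene pixel (168,262). The wrist carries 3.5 N, so about 0.35 kg. Next I bring it over the apron.

```bash
cat > app.py <<'E'
from h import *
from plant import robot
np.set_printoptions(precision=4,suppress=True)
o=[np.pi,0,BY-np.pi]
robot.goto(list(bay(-.062,0,.12)),o)
robot.servo_line(list(bay(-.062,0,.0565)),.1)
f=[]
for i in range(10): robot.dwell(.02);f.append(robot.read_ft_force())
p=robot.read_tool_pos()
print(np.mean(f,0),p,robot.read_tool_rot(),(p[:2]-BO)@BX,(p[:2]-BO)@BL,robot.read_t())
out=[]
for n,(x,y,w,h) in {"scene":(230,150,170,160),"top":(240,160,140,190)}.items():
    k=robot.read_camera(n);cv2.imwrite(f"pics/{n}2.png",k["image"]);np.savez(f"pics/{n}2.npz",**k)
    out.append(cv2.copyMakeBorder(cv2.resize(k["image"][y:y+h,x:x+w],None,fx=2.5,fy=2.5,interpolation=2),0,480-int(h*2.5),0,0,0) if h*2.5<480 else None)
cv2.imwrite("pics/a2.png",np.hstack(out))
E
python3 app.py
```

```text
[ 0.1831 -0.0715 -3.078 ] [0.4686 0.0551 0.0571] [3.1412 0.0012 2.9179] -0.06153093418790985 0.00012621911015793993 9.125
```

View pics/a2.png

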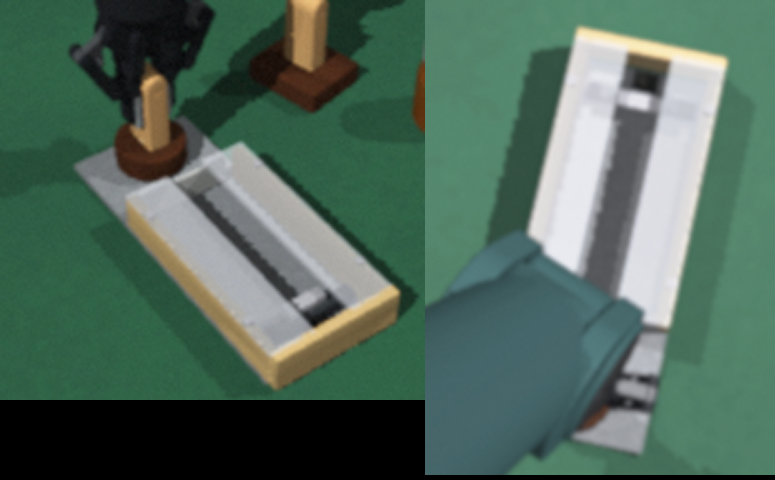

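The block stands over the apron at scene (290,210), ahead of the mouth and in line with the slot; the clear covers, slot and stop are free. I check this numerically, then push through the gate in slow segments.

```bash
cat >> h.py <<'E'
def proj(n,P):
    c=C[n];q=c["view"][:3,:3]@P+c["view"][:3,3];K=c["camera_matrix"]
    return K[0,0]*q[0]/-q[2]+K[0,2],K[1,1]*-q[1]/-q[2]+K[1,2]
def force(robot,n=4):
    f=[]
    for i in range(n): robot.dwell(.015);f.append(robot.read_ft_force())
    f=np.mean(f,0);return f[:2]@BX,f[:2]@BL,f[2]
def bx(robot):
    p=robot.read_tool_pos();return (p[:2]-BO)@BX,(p[:2]-BO)@BL,p[2]
E
cat > push.py <<'E'
from h import *
from plant import robot
np.set_printoptions(precision=4,suppress=True)
print("expect disc",proj("scene",bay(-.0615,0,.0205)))
robot.servo_line(list(bay(-.062,0,.0556)),.05)
print(np.round(force(robot),2),np.round(bx(robot),4))
for x in[-.045,-.03,-.015,0,.02,.04,.06,.08,.1,.11,.115]:
    robot.servo_line(list(bay(x,0,.0556)),.03)
    f=force(robot);print(x,np.round(f,2),np.round(bx(robot),4),round(robot.read_t(),2))
    if abs(f[0])>8 or abs(f[1])>7: print("STOP");break
E
python3 push.py
```

```text
expect disc (np.float64(289.1001918170423), np.float64(209.0307173913077))
[-0.25 -0.15 -3.25] [-0.062   0.      0.0556]
-0.045 [ 0.14  0.21 -3.54] [-0.0454 -0.0001  0.0555] 10.32
-0.03 [-1.63 -0.06 -2.66] [-0.0306  0.0001  0.0555] 11.04
-0.015 [-2.29 -0.21 -3.77] [-0.0154  0.0001  0.0555] 11.76
0 [-2.44  1.38 -4.75] [0.0002 0.0007 0.0556] 12.47
0.02 [-2.92  2.7  -5.32] [0.0206 0.0005 0.0557] 13.36
0.04 [-1.37  3.17 -4.33] [0.041  0.0003 0.0558] 14.24
0.06 [ 0.16  2.75 -4.79] [0.0611 0.0003 0.0558] 15.12
0.08 [ 0.08  1.89 -4.54] [0.0809 0.0001 0.0558] 16.01
0.1 [ 1.93  2.66 -3.48] [0.1014 0.0003 0.056 ] 16.89
0.11 [ 1.82  2.52 -3.18] [0.1108 0.0002 0.0557] 17.44
0.115 [ 0.06  0.27 -2.89] [ 0.1143 -0.0014  0.0554] 17.82
```

```bash
cat > feel.py <<'E'
from h import *
from plant import robot
x=.117
while x<.146:
    robot.servo_line(list(bay(x,0,.0552)),.02)
    f=force(robot,6);print(round(x,4),np.round(f,2),np.round(bx(robot),4),round(robot.read_t(),2))
    if f[0]<-3.5: print("CONTACT");break
    x+=.001 if f[0]>-1.5 else .0005
E
python3 feel.py
```

```text
0.117 [-0.11  0.36 -2.9 ] [ 1.169e-01 -1.000e-04  5.520e-02] 18.18
0.118 [-0.09  0.28 -3.41] [0.118  0.     0.0552] 18.52
0.119 [-0.07 -0.01 -3.45] [0.119  0.     0.0552] 18.88
0.12 [-0.27 -0.3  -3.52] [0.12   0.     0.0552] 19.23
0.121 [ 0.04 -0.28 -3.33] [ 0.121  -0.      0.0552] 19.57
0.122 [ 0.14 -0.29 -3.25] [0.122  0.     0.0552] 19.93
0.123 [-0.21 -0.   -3.77] [0.123  0.     0.0552] 20.27
0.124 [ 0.06  0.02 -3.22] [ 0.124  -0.      0.0552] 20.62
0.125 [ 0.31 -0.15 -3.41] [ 0.125  -0.      0.0552] 20.98
0.126 [ 0.01  0.   -3.14] [ 0.126  -0.      0.0552] 21.32
0.127 [-0.07 -0.46 -3.45] [0.127  0.     0.0552] 21.68
0.128 [-0.23  0.02 -3.36] [0.128  0.     0.0552] 22.02
0.129 [-0.17 -0.23 -3.05] [0.129  0.     0.0552] 22.38
0.13 [-0.   -0.37 -3.1 ] [ 0.13   -0.      0.0552] 22.73
0.131 [-0.04  0.11 -3.07] [ 0.131  -0.      0.0552] 23.07
0.132 [-0.27 -0.   -3.36] [0.1319 0.     0.0552] 23.43
0.133 [-0.44 -0.13 -3.42] [ 0.133  -0.      0.0552] 23.77
0.134 [-0.3   0.13 -2.85] [0.134  0.     0.0552] 24.12
0.135 [-0.27 -0.12 -3.23] [0.135  0.     0.0552] 24.48
0.136 [-0.32  0.07 -3.01] [ 0.136  -0.      0.0552] 24.82
0.137 [-1.87  0.03 -2.07] [ 0.1365 -0.      0.0551] 25.18
0.1375 [-3.12  0.31 -1.05] [0.1368 0.     0.0551] 25.52
0.138 [-5.01 -0.2  -0.13] [0.1372 0.     0.0551] 25.88
CONTACT
```

```bash
cat > seat.py <<'E'
from h import *
from plant import robot
x=.1372;z=.0552
while z>.052:
    robot.servo_line(list(bay(x,0,z)),.01)
    f=force(robot,8);print(round(z,4),np.round(f,2),np.round(bx(robot),4),round(robot.read_t(),2))
    if f[2]>2.5: break
    z-=.0003
print(robot.read_tool_rot())
k=robot.read_camera("scene");np.savez("pics/scene3.npz",**k)
cv2.imwrite("pics/b3.png",cv2.resize(k["image"][140:310,240:410],None,fx=3.5,fy=3.5,interpolation=2))
E
python3 seat.py
```

```text
0.0552 [-4.15 -0.38 -1.65] [0.1371 0.     0.0551] 26.26
0.0549 [-4.91 -0.   -0.58] [0.1371 0.     0.0549] 26.64
0.0546 [-5.08 -0.24  0.31] [0.1371 0.     0.0548] 27.02
0.0543 [-5.84 -0.11  1.79] [ 0.1371 -0.      0.0548] 27.41
0.054 [-6.2  -0.05  3.91] [ 1.371e-01 -1.000e-04  5.470e-02] 27.79
[ 3.14102847e+00 -2.44003061e-04  2.91763928e+00]
```

View pics/b3.png

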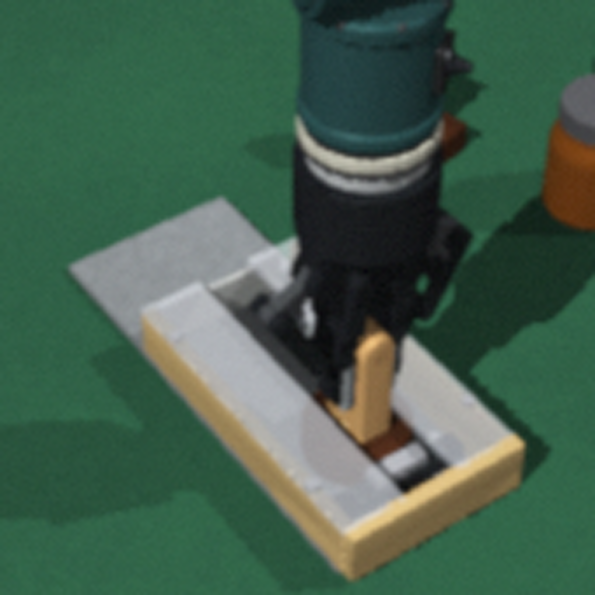

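The picture shows the block in the bay, handle up through the slot, and the disc against the bright stop at crop (405,460). The disc is on the floor, with Fz risen to about +4 N. I'll ease the push, release and lift.

```bash
cat > rel.py <<'E'
from h import *
from plant import robot
robot.servo_line(list(bay(.1370,0,.0545)),.01)
print(np.round(force(robot,8),2),np.round(bx(robot),4))
robot.gripper_to(.05,20)
print(np.round(force(robot,8),2),robot.read_width())
p=robot.read_tool_pos();robot.servo_line([p[0],p[1],.17],.12)
robot.goto([.5,-.25,.25],[np.pi,0,BY-np.pi])
print(robot.read_t())
o=[]
for n,(x,y,w,h) in {"scene":(240,180,160,130),"top":(255,165,120,150)}.items():
    k=robot.read_camera(n);np.savez(f"pics/{n}4.npz",**k);cv2.imwrite(f"pics/{n}4.png",k["image"])
    o.append(cv2.copyMakeBorder(cv2.resize(k["image"][y:y+h,x:x+w],(w*14//5,h*14//5),interpolation=2),0,420-h*14//5,0,0,0))
cv2.imwrite("pics/c4.png",np.hstack(o))
E
python3 rel.py
```

```text
[-5.51 -0.21  0.94] [0.137  0.     0.0547]
[ 0.24 -0.07 -0.35] 0.04974439175221636
31.075
```

View pics/c4.png

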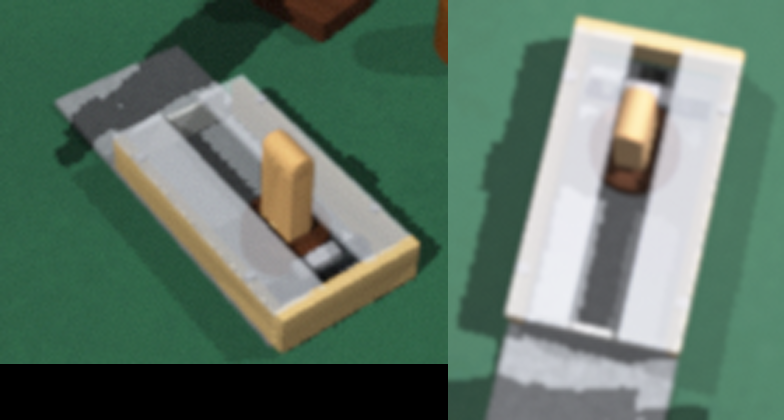

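The block stands upright in the slot against the stop, and the mouth looks shut. However, it was released with about 5 N still pressing, so the rubber may have pushed it back. I'll re-grip, seat it again and let go at zero force.

```bash
cat > re.py <<'E'
from h import *
from plant import robot
x=.1362;z=.0555;o=[np.pi,0,BY-np.pi]
robot.goto(list(bay(x,0,.16)),o)
robot.servo_line(list(bay(x,0,z)),.1)
f0=force(robot,6)
robot.gripper_to(0,30)
f=force(robot,6);print(np.round(f0,2),np.round(f,2),robot.read_width(),robot.read_t())
while f[0]>-4.2 and x<.1395:
    x+=.0004;robot.servo_line(list(bay(x,0,z)),.02);f=force(robot,6)
    print(round(x,4),np.round(f,2),np.round(bx(robot),4))
while f[0]<-.4 and x>.135:
    x-=.0003;robot.servo_line(list(bay(x,0,z)),.02);f=force(robot,8)
    print("back",round(x,4),np.round(f,2),np.round(bx(robot),4))
print(robot.read_t())
E
python3 re.py
```

```text
Traceback (most recent call last):
  File "re.py", line 1, in <module>
    from h import *
  File "h.py", line 1, in <module>
    import numpy as np,cv2
  File "re.py", line 2, in <module>
    from plant import robot
AttributeError: module 're' has no attribute 'compile' (consider renaming 're.py' since it has the same name as the standard library module named 're' and prevents importing that standard library module)
```

My script's name shadowed Python's `re` module, so it failed before the robot moved. I'll rename it.

```bash
mv re.py reseat.py; rm -rf __pycache__/re.*; python3 reseat.py
```

```text
[ 0.36  0.21 -0.04] [-0.61 -0.26  3.44] 0.021937277467533274 34.1417
0.1366 [-1.73 -0.23  5.73] [ 1.364e-01 -1.000e-04  5.590e-02]
0.137 [-2.41 -0.47  6.01] [ 1.364e-01 -1.000e-04  5.600e-02]
0.1374 [-3.04 -0.3   6.72] [ 1.365e-01 -1.000e-04  5.600e-02]
0.1378 [-3.86 -0.27  7.75] [ 1.366e-01 -1.000e-04  5.600e-02]
0.1382 [-4.3  -0.31  7.83] [ 1.366e-01 -1.000e-04  5.600e-02]
back 0.1379 [-3.88 -0.21  7.56] [ 1.366e-01 -1.000e-04  5.600e-02]
back 0.1376 [-3.4  -0.5   7.28] [ 1.365e-01 -1.000e-04  5.600e-02]
back 0.1373 [-2.62 -0.04  6.61] [ 1.365e-01 -1.000e-04  5.600e-02]
back 0.137 [-2.7  -0.3   6.15] [ 1.365e-01 -1.000e-04  5.590e-02]
back 0.1367 [-2.3  -0.33  5.26] [ 1.364e-01 -1.000e-04  5.590e-02]
back 0.1364 [-1.78 -0.14  5.55] [ 1.364e-01 -1.000e-04  5.600e-02]
back 0.1361 [-0.9  -0.5   5.32] [ 1.364e-01 -1.000e-04  5.590e-02]
back 0.1358 [-0.59 -0.63  5.47] [ 1.364e-01 -1.000e-04  5.590e-02]
back 0.1355 [ 0.33 -0.42  5.04] [ 1.364e-01 -1.000e-04  5.600e-02]
39.3417
```

Floor friction from the 5–8 N of down-force blurs this reading, so I unload it and feel once more.

```bash
cat > seat2.py <<'E'
from h import *
from plant import robot
x=.1364;z=.0562
robot.servo_line(list(bay(x,0,z)),.02);f=force(robot,6);print(np.round(f,2),np.round(bx(robot),4))
if f[2]>2: z+=.0003
while f[0]>-4.2 and x<.1395:
    x+=.0005;robot.servo_line(list(bay(x,0,z)),.02);f=force(robot,4)
    print(round(x,4),np.round(f,2),np.round(bx(robot),4))
x0=x
while f[0]<-.8 and x>x0-.004 and robot.read_t()<46:
    x-=.0005;robot.servo_line(list(bay(x,0,z)),.02);f=force(robot,4)
    print("back",round(x,4),np.round(f,2),np.round(bx(robot),4))
print(robot.read_t())
E
python3 seat2.py
```

```text
[ 0.03 -0.17  1.98] [ 0.1364 -0.      0.056 ]
0.1369 [-1.11 -0.22  1.79] [ 0.1364 -0.      0.056 ]
0.1374 [-2.55 -0.16  3.32] [ 0.1365 -0.      0.056 ]
0.1379 [-4.11 -0.93  5.16] [ 0.1366 -0.      0.0561]
0.1384 [-5.63 -0.83  6.23] [ 0.1367 -0.      0.0561]
back 0.1379 [-4.97 -1.26  5.47] [ 0.1366 -0.      0.0561]
back 0.1374 [-5.12 -0.96  5.  ] [ 0.1366 -0.      0.056 ]
back 0.1369 [-4.54 -0.88  3.61] [0.1365 0.     0.056 ]
back 0.1364 [-3.17 -0.82  1.33] [ 0.1365 -0.      0.056 ]
back 0.1359 [-1.53 -0.58 -1.91] [ 0.1364 -0.      0.056 ]
back 0.1354 [-0.14 -0.47 -3.56] [0.1358 0.0003 0.0561]
42.8583
```

When unloaded (Fz −3.6, hanging free) the block backed off only 0.6 mm as Fx fell to zero, so the resistance is the stop. I'll take light contact, release and lift.

```bash
cat > fin.py <<'E'
from h import *
from plant import robot
x=.1354;z=.0562
for i in range(6):
    x+=.0004;robot.servo_line(list(bay(x,0,z)),.02);f=force(robot,5)
    print(round(x,4),np.round(f,2),np.round(bx(robot),4))
    if f[0]<-1.3: break
robot.gripper_to(.05,20)
p=robot.read_tool_pos();robot.servo_line([p[0],p[1],.17],.15)
robot.goto(list(bay(.02,-.2,.2)),[np.pi,0,BY-np.pi])
print(robot.read_t())
k=robot.read_camera("scene");a=np.load("pics/scene4.npz")["image"];g=lambda m:cv2.resize(m[195:285,290:380],(400,400),interpolation=2)
cv2.imwrite("pics/d5.png",np.hstack([g(a),g(k["image"])]))
print(robot.read_t())
E
python3 fin.py
```

```text
0.1358 [-0.6   0.32 -3.28] [0.1358 0.0002 0.0562]
0.1362 [-0.59  0.42 -3.55] [0.1362 0.     0.0562]
0.1366 [-0.7  0.4 -2.9] [0.1364 0.     0.0562]
0.137 [-2.17  0.49 -1.99] [0.1366 0.     0.0561]
46.4167
46.4667
```

View pics/d5.png

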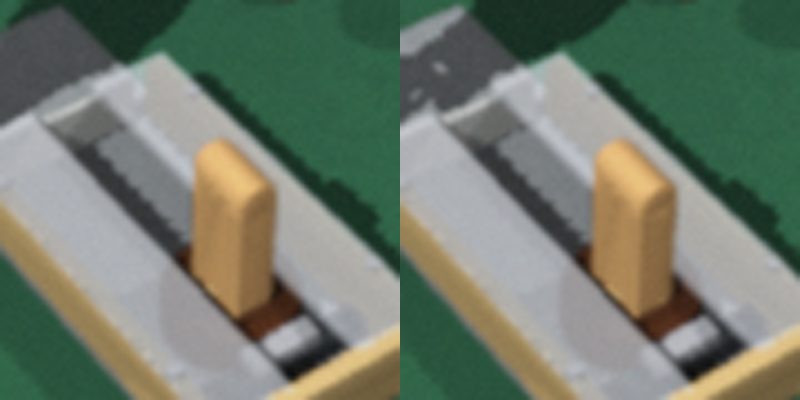

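The block stands upright with its disc touching the stop (right half, near (665,335)), and the mouth end looks as it did with the gate shut. Handing in.

```bash
python3 -c "
from plant import robot
print(robot.job_done(),robot.read_t())"
```

```text
the job is handed in; nothing more can be done
the job is handed in; nothing more can be done
```

I handed the job in at about 46.5 s: the round block stands upright in the slot, released in light contact (about 2 N) with the stop, the gate looks shut behind it, and the other items were not approached; no verdict came back.

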